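# Post the tall specimen tube through the drop-box port

## Task

On the consulting-room desk, take the tall slim screw-cap specimen tube and lower it, foot first, well into the square port in the sloping top of the specimen drop box, keeping tube and gripper clear of the port's rim and the box, then let go so that it drops to rest fully inside. Leave the short tube of the same make where it stands.

Things in the scene. Friction and masses are not known exactly. Their poses are not given: they have to be found in the camera images.
- tall_tube: Tall slim specimen tube, upright, loose on the desk: pale body 28 mm in diameter, white screw cap 32 mm in diameter and 24 mm high, 95 mm tall overall, about 45 g. Origin at the centre of its underside, z up to the cap. A short tube and a wide jar of the same make stand nearby, at least 120 mm away between centres, the three in any order.
- tall_tube_mid (a point): The middle of the tall tube, on its axis, 47.5 mm above its underside.
- drop_box: Enclosed white specimen box, empty, fixed to the desk: 180 mm (its x) by 200 mm (its y), turned up to 30 degrees. Its top is a grey panel 10 mm thick sloping at 20 degrees: low at the front (its -x, towards the robot; 92 mm high), high at the back (158 mm), level along its y. Origin at the centre of its underside, z up. Inner floor 6 mm above the desk.
- port (a point): Centre of the port (thin black border) in the middle of the sloping top, at the panel's upper face, 125 mm above the desk; axes as the drop box's. Seen from above the clear opening is 66 by 66 mm, 17 mm to spare round an upright tube. The fingers do not fit in beside the tube: hold it by the cap, let go with the fingers above the panel. Fingers closing along the box's y stay level with it.
- short_tube: The short specimen tube of the same make, to be left alone: body 28 mm and cap 32 mm in diameter, only 58 mm tall, upright on the desk. Origin at the centre of its underside.

How it is judged:
By the outcome, as a careful person would: the job done as asked, in the order asked, and still so for the second after the job is handed in, with the robot touching nothing.
It also fails if it takes over 38 s, if anything falls off the work surface, if the arm or the gripper's body presses on something with over 40 N, if the wrist force passes 120 N, or if a joint passes its speed limit or range.

## Robot

A 6-joint arm with a two-finger parallel gripper is mounted at the origin on the work surface. World frame = base frame: x ahead of the robot, y to its left, z up, the work surface at z = 0. Lengths are in m, angles in rad, forces in N, time in s.
With the tool pointing down it reaches from about 0.25 to 0.725 m from the base axis. Payload 4 kg.
Tool frame: the origin (TCP) lies midway between the tips of the shut fingers; the grasp point (between the pads) lies 19 mm behind it; z points along the fingers, y is the direction in which the jaws open and shut (so a half turn about z gives the same grasp; the last joint's range is limited). The gripper opens to 85 mm and grips with 20 to 120 N. Pads are 22 mm wide; open, the fingers measure 114 mm over their backs; the gripper's body (76 mm by 85 mm) begins 54 mm behind the grasp point. The pads swing forward as they close: fully open they stand 13 mm farther back than shut.
Start: joints at [-1.235, 0.241, 0.005, 1.335, 0, 1.571], TCP at [0.165, -0.472, 0.231] pointing down, gripper open.
Joint ranges: [-2.72, 2.72], [-1.05, 1.87], [-1.09, 1.28], [-1.99, 2.15], [-1.42, 1.44], [-3.14, 3.14]. Speed limits (rad/s): [2.79, 2.79, 3.14, 3.14, 3.14, 3.14].

## Interface

Orientations are given as a unit quaternion [x, y, z, w].
In Python, from workcell import get_obs, camera, camera_model, job_done, masks_of gives the robot as it stands.
- The arm moves only by the tool jog_arm, never from a script. Its argument "deltas" is a list that holds one entry, the list of rows, each a list of 7 numbers: the shift along the tool's x, y, z in mm, then the turn, a rotation vector about the tool's x, y, z in degrees, then the finger opening in mm, from 0 to 85.4. A call has 1 to 5 rows; each row shifts and turns the pose as measured when the row begins, along the tool's axes as they then stand; what a row does not reach is not made up. A row lasts 1/10 s, in which the tool goes at most 50 mm and 8.59 degrees, less where a joint would pass 70% of its speed; a pose out of reach is approached as far as the arm can. A call with a gripper value outside its range is refused whole. The fingers move at their own pace and stop on an object; the grip force is fixed at half the most. Time passes only in rows, so rows that do not move let the fingers close. It gives the time, the measured TCP pose, the force and the opening at its end, in the units of the state.
- get_obs(): the state, without advancing time (a new reading comes with each control period).
- camera(name): name is "scene" or "top"; returns the picture (480x640x3 uint8, red, green, blue); there is no depth.
- camera_model(name): a dict with "fovy" (degrees; the focal length in pixels is half the picture's height over the tangent of half this angle, whatever the lens; pixels are square), "cx", "cy" (the principal point, pixels), "pose" (4x4, takes a point from camera to world coordinates). Camera axes: x right, y down, z forward; pixel columns grow to the right and rows downward; lengths in m; the calibration is good to about 2 mm. A picture is of the moment at which its call begins. camera_model takes no time and is no camera call.
- job_done(): hands the job in, once; it reports no verdict.
Trained networks look in the newest picture that a camera, given by its name, has taken for a name from the list of things; names that differ only in an ending like _2 or _b are one class to them, and where a whole thing is asked for, a point or a joint stands for the part that bears it (a point fixed in the world has none). Each returns a list of dicts, best first, with "conf" (0 to 1); they miss things now and then, are a little off and sometimes report something else, mostly with a low value. They report only what shows in the picture. A call takes as long as a camera call.
- masks_of(target, camera): "pixels" (480x640 bool, what is visible of it) and "at" ([column, row] in pixels, amid what is visible of it).
The state is a dict: "clock": time; "joint_pos": joint angles; "joint_vel": joint speeds; "tau": joint torques, N m; "eef_pos": TCP position; "tool_rot": TCP orientation; "ft_force": force on the tool from outside, world axes, zero at the start; "ft_torque": the same for the moment, N m; "grip_width": finger opening in m.
Only numpy, scipy, OpenCV 4.12 (cv2) and the standard library are available. Lean on these libraries where they do the work, as an engineer would, in place of code of your own. Each camera call takes 0.05 s, during which the arm holds its last target. There are 200 camera calls.

## Working session

There is one attempt and no reset: what is moved stays moved. The work goes in short steps, Python scripts to look and compute and a tool call to move; the robot and the scene stay as the last step left them, time stands still between calls to the robot, and variables do not carry over. Pictures are saved under pics/ and viewed, about 8 in all and at most 12, crops included, and the job is handed in when it is done.

Besides the shell and the picture viewer there is one more tool, called after ">>>" as name([rows], argument=value, ...), one row to a line, values as JSON. jog_arm: Moves the arm, as the interface text tells. Its arguments: {"type":"object","properties":{"deltas":{"type":"array"}},"required":["deltas"]}

```bash
mkdir -p pics; cat > h.py <<'E'
import numpy as np, cv2
from workcell import *
def snap(n,f):
    im=camera(n); cv2.imwrite('pics/'+f,cv2.cvtColor(im,cv2.COLOR_RGB2BGR)); return im
def K(m):
    f=240/np.tan(np.radians(m['fovy'])/2); return f
def ray(n,px,z):
    m=camera_model(n);f=K(m);T=np.array(m['pose'])
    d=T[:3,:3]@np.array([(px[0]-m['cx'])/f,(px[1]-m['cy'])/f,1]);o=T[:3,3]
    return o+d*(z-o[2])/d[2]
def proj(n,P):
    m=camera_model(n);f=K(m);T=np.array(m['pose'])
    c=(np.atleast_2d(P)-T[:3,3])@T[:3,:3]
    return c[:,:2]/c[:,2:]*f+[m['cx'],m['cy']]
E
python3 - <<'E'
from h import *
for n in('scene','top'):
    im=snap(n,n+'0.png'); m=camera_model(n); print(n,m)
    for t in('tall_tube','short_tube','drop_box'):
        for d in masks_of(t,n):
            ys,xs=np.nonzero(d['pixels']); print(t,round(d['conf'],2),d['at'],xs.min(),xs.max(),ys.min(),ys.max(),len(xs))
o=get_obs();print(o)
E
```

```text
scene {'fovy': 44.03568871012323, 'cx': 322.5350217929792, 'cy': 241.83640107375118, 'pose': array([[ 0.38606834,  0.6681158 , -0.63606014,  1.20861918],
       [ 0.92227109, -0.26523196,  0.2811904 , -0.26762504],
       [ 0.01916427, -0.69517859, -0.71858156,  0.84701581],
       [ 0.        ,  0.        ,  0.        ,  1.        ]])}
tall_tube 0.86 [354.9, 242.4] 344 362 218 263 681
short_tube 0.77 [428.7, 184.7] 421 438 173 202 392
drop_box 0.9 [167.4, 280.0] 78 240 222 343 15634
drop_box 0.16 [354.7, 238.0] 343 362 218 263 696
top {'fovy': 52.638952537569445, 'cx': 311.8203246078075, 'cy': 230.36429952209187, 'pose': array([[ 0.02485223, -0.996186  ,  0.08364097,  0.46445552],
       [-0.99958733, -0.02596824, -0.01228125,  0.02737349],
       [ 0.01440642, -0.08330124, -0.99642027,  0.88422625],
       [ 0.        ,  0.        ,  0.        ,  1.        ]])}
tall_tube 0.57 [262.8, 233.2] 253 274 225 245 339
short_tube 0.91 [129.0, 290.4] 119 146 282 300 428
drop_box 0.97 [471.2, 253.6] 377 567 169 339 17928
{'clock': 0.4, 'joint_pos': array([-1.23495906e+00,  2.40733437e-01,  4.76702190e-03,  1.33522411e+00,
       -5.69983581e-05,  1.57081341e+00]), 'joint_vel': array([-0.00010661, -0.00160757,  0.00181488,  0.0013458 ,  0.0007955 ,
       -0.00227131]), 'tau': array([ 1.07150016e-03, -3.71781921e+01,  2.52330190e+01,  5.39705245e-03,
        1.76739519e-05,  1.32175082e-06]), 'eef_pos': array([ 0.16472222, -0.47195465,  0.23115068]), 'tool_rot': array([ 9.85936170e-01,  1.67122200e-01, -6.10412411e-05, -1.89563228e-04]), 'ft_force': array([ 0.36405214,  0.25672632, -0.04048302]), 'ft_torque': array([-0.01564901, -0.01450917, -0.0160379 ]), 'grip_width': 0.08560807800459137}
```

View pics/scene0.png

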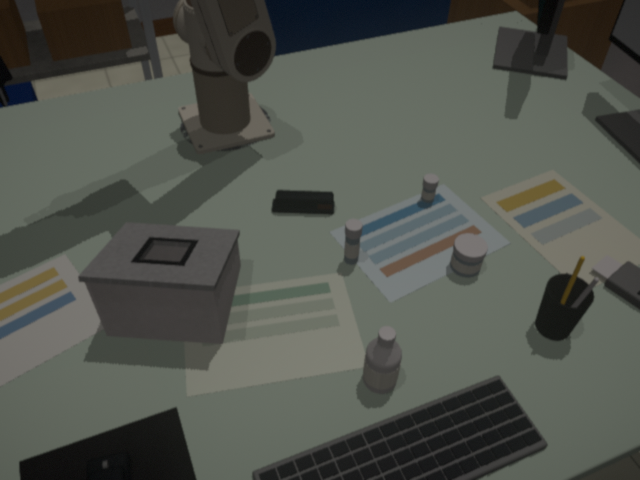

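View pics/top0.png

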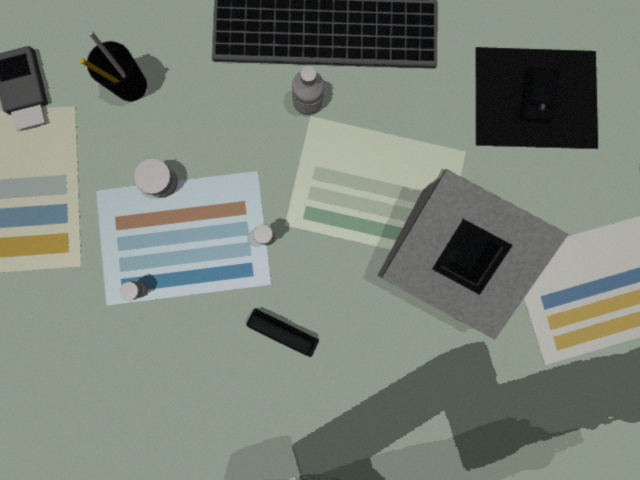

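The scene view shows the tall tube near (354,242), the short tube near (429,187) and the jar near (468,255). In the top view the tall cap is near (263,234), and the box has its port at about (472,256). Next I'll fit the tube and box models to the masks.

```bash
cat > fit.py <<'E'
from h import *
from scipy.optimize import minimize
def circ(r,z): a=np.linspace(0,2*np.pi,40); return np.c_[r*np.cos(a),r*np.sin(a),0*a+z]
def tube(h): return [np.vstack([circ(.014,0),circ(.014,h-.024)]),np.vstack([circ(.016,h-.024),circ(.016,h)])]
x,y=.09,.1
box=[np.array([[i*x,j*y,z] for i in(-1,1) for j in(-1,1) for z in(0,.125+i*.033)])]
S=8
def sil(n,parts,p):
    R=np.array([[np.cos(p[2]),-np.sin(p[2]),0],[np.sin(p[2]),np.cos(p[2]),0],[0,0,1]])
    im=np.zeros((480,640),np.uint8)
    for q in parts:
        u=proj(n,q@R.T+[p[0],p[1],0]); hh=cv2.convexHull(u.astype(np.float32))[:,0]
        big=np.zeros((480,640),np.uint8)
        cv2.fillConvexPoly(big,np.round(hh*64).astype(np.int32),255,cv2.LINE_AA,6); im=np.maximum(im,big)
    return im/255.
def fit(parts,masks,p0,yaw):
    def c(v):
        p=[v[0],v[1],v[2] if yaw else 0]
        s=0
        for n,m in masks.items():
            a=sil(n,parts,p); s+=1-np.minimum(a,m).sum()/np.maximum(a,m).sum()
        return s
    N=3 if yaw else 2; d=np.array([.012,.012,.1])[:N]
    s0=np.vstack([p0[:N]]+[np.array(p0[:N])+d*e for e in np.eye(N)])
    r=minimize(c,p0[:N],method='Nelder-Mead',options=dict(initial_simplex=s0,xatol=1e-4,fatol=1e-4))
    return r.x,r.fun
if __name__=='__main__':
    for n in('scene','top'): camera(n)
    M={t:{n:masks_of(t,n)[0]['pixels'] for n in('scene','top')} for t in('tall_tube','short_tube','drop_box')}
    tt=ray('top',(262.5,234),.095); st=ray('top',(130,291),.058); b=ray('top',(472,256),.125)
    print(tt,st,b)
    for t,parts,p0 in(('tall_tube',tube(.095),tt),('short_tube',tube(.058),st)):
        for ns in(['scene'],['top'],['scene','top']): print(t,ns,fit(parts,{n:M[t][n] for n in ns},p0[:2],0))
    for yaw in(.5,-.5):
        for ns in(['scene'],['top'],['scene','top']): print('box',ns,fit(box,{n:M['drop_box'][n] for n in ns},[b[0],b[1],yaw],1))
    print(proj('top',[[tt[0],tt[1],.095]]))
    # jar, box corners sanity
    print('jar',ray('top',(152,176),.05))
E
python3 fit.py
```

```text
[0.52266874 0.09782562 0.095     ] [0.42350518 0.32045482 0.058     ] [ 0.49434278 -0.23457025  0.125     ]
tall_tube ['scene'] (array([0.52156644, 0.09525051]), np.float64(0.09673726104389802))
tall_tube ['top'] (array([0.52361126, 0.09748394]), np.float64(0.12544613609473243))
tall_tube ['scene', 'top'] (array([0.52251253, 0.09615968]), np.float64(0.26970248752533477))
short_tube ['scene'] (array([0.42147709, 0.3222971 ]), np.float64(0.06729206064828619))
short_tube ['top'] (array([0.42398355, 0.32360981]), np.float64(0.16171415116552856))
short_tube ['scene', 'top'] (array([0.42261208, 0.32265088]), np.float64(0.26977740323298727))
box ['scene'] (array([ 0.48897463, -0.25109781,  0.418214  ]), np.float64(0.1864885370083862))
box ['top'] (array([ 0.49700417, -0.23955859,  1.17990431]), np.float64(0.16272273292900197))
box ['scene', 'top'] (array([ 0.49782491, -0.23762272,  1.14156969]), np.float64(0.4177477148847767))
box ['scene'] (array([ 0.48964821, -0.235555  , -0.47165155]), np.float64(0.015914331628664624))
box ['top'] (array([ 0.49495464, -0.23566611, -0.478517  ]), np.float64(0.016348892068799525))
box ['scene', 'top'] (array([ 0.49285652, -0.23526142, -0.47338718]), np.float64(0.062236054444178235))
[[262.5 234. ]]
jar [0.62180384 0.29643296 0.05      ]
```

Fits agree to 2-5 mm: tube at about (0.5225, 0.0965), box at about (0.493, -0.235) with a yaw of -27.2°. I'll start moving and check the sign of joint 6 on the way.

>>> jog_arm([
  [[35, -28, -10, 0, 0, 0, 85], [35, -28, -10, 0, 0, 0, 85], [35, -28, -10, 0, 0, 0, 85], [35, -28, -5, 0, 0, 8, 85], [0, 0, 0, 0, 0, 8, 85]],
])

```text
clock: 1.3
eef_pos: [0.2606, -0.3206, 0.2661]
tool_rot: [1.0, 0.028, 0.001, -0.0]
ft_force: [-0.7, -1.3, -0.7]
grip_width: 0.0851
```

```bash
cat > go.py <<'E'
import sys
from h import *
from scipy.spatial.transform import Rotation as Ro
def go(P,ang):
    o=get_obs();R=Ro.from_quat(o['tool_rot']);a=np.radians(ang)
    T=Ro.from_matrix(np.array([[np.cos(a),np.sin(a),0],[np.sin(a),-np.cos(a),0],[0,0,-1]]))
    print('t',o['clock'],'pos',o['eef_pos'].round(4),'q',o['joint_pos'].round(2),'F',o['ft_force'].round(1),'w',o['grip_width'].round(4))
    X=R.as_matrix()[:,0];print('toolx ang',np.degrees(np.arctan2(X[1],X[0])).round(1),'d(mm) tool',(R.inv().apply(np.array(P)-o['eef_pos'])*1e3).round(1),'in target frame',(T.inv().apply(np.array(P)-o['eef_pos'])*1e3).round(1),'rot',np.degrees((R.inv()*T).as_rotvec()).round(1))
if __name__=='__main__': go([float(v) for v in sys.argv[1:4]],float(sys.argv[4]))
E
python3 go.py .5225 .0965 .20 -27.2
```

```text
Traceback (most recent call last):
  File "go.py", line 9, in <module>
    if __name__=='__main__': go([float(v) for v in sys.argv[1:4]],float(sys.argv[4]))
                             ~~^^^^^^^^^^^^^^^^^^^^^^^^^^^^^^^^^^^^^^^^^^^^^^^^^^^^^^
  File "go.py", line 7, in go
    print('t',o['clock'],'pos',o['eef_pos'].round(4),'q',o['joint_pos'].round(2),'F',o['ft_force'].round(1),'w',o['grip_width'].round(4))
                                                                                                                ^^^^^^^^^^^^^^^^^^^^^
AttributeError: 'float' object has no attribute 'round'
```

```bash
sed -i "s/o\['grip_width'\].round(4)/round(o['grip_width'],4)/" go.py; python3 go.py .5225 .0965 .20 -27.2
```

```text
t 1.3 pos [ 0.2606 -0.3206  0.2661] q [-0.89  0.05 -0.13  1.39  0.    2.2 ] F [-0.7 -1.3 -0.7] w 0.0851
toolx ang 3.2 d(mm) tool [ 284.6 -401.8   66.8] in target frame [  42.3 -490.7   66.1] rot [-0.1 -0.1 30.4]
```

Joint 6 grows with +z turns, so the target is the half-turn orientation (tool x at 152.8°).

>>> jog_arm([
  [[0, 0, 0, 0, 0, -8.5, 85], [0, 0, 0, 0, 0, -8.5, 85], [0, 0, 0, 0, 0, -8.5, 85], [0, 0, 0, 0, 0, -8.5, 85], [0, 0, 0, 0, 0, -8.5, 85]],
])

```text
clock: 1.8
eef_pos: [0.2624, -0.3185, 0.2677]
tool_rot: [0.919, 0.394, 0.001, 0.002]
ft_force: [0.5, -0.1, 1.0]
grip_width: 0.0849
```

>>> jog_arm([
  [[0, 0, 0, 0, 0, -8.5, 85], [0, 0, 0, 0, 0, -8.5, 85], [0, 0, 0, 0, 0, -8.5, 85], [0, 0, 0, 0, 0, -8.5, 85], [0, 0, 0, 0, 0, -8.5, 85]],
])

```text
clock: 2.3
eef_pos: [0.2625, -0.3184, 0.2682]
tool_rot: [0.711, 0.703, 0.001, 0.003]
ft_force: [-0.1, -0.2, 0.1]
grip_width: 0.0855
```

>>> jog_arm([
  [[0, 0, 0, 0, 0, -8.5, 85], [0, 0, 0, 0, 0, -8.5, 85], [0, 0, 0, 0, 0, -8.5, 85], [0, 0, 0, 0, 0, -8.5, 85], [0, 0, 0, 0, 0, -8.5, 85]],
])

```text
clock: 2.8
eef_pos: [0.2624, -0.3183, 0.2687]
tool_rot: [0.404, 0.915, -0.001, 0.003]
ft_force: [0.0, 0.3, -0.8]
grip_width: 0.0846
```

```bash
python3 go.py .5225 .0965 .20 152.8
```

```text
t 2.8 pos [ 0.2624 -0.3183  0.2687] q [-0.88  0.05 -0.13  1.39  0.   -0.05] F [ 0.   0.3 -0.8] w 0.0846
toolx ang 132.4 d(mm) tool [131.7 471.6  68.4] in target frame [-41.7 487.8  68.7] rot [  0.    0.4 -20.4]
```

>>> jog_arm([
  [[0, 0, 0, 0, 0, -8, 85], [0, 0, 0, 0, 0, -8, 85], [0, 0, 0, 0, 0, -5, 85], [-4, 48, 0, 0, 0, 0, 85], [-4, 48, 0, 0, 0, 0, 85]],
])

```text
clock: 3.3
eef_pos: [0.3104, -0.2384, 0.2688]
tool_rot: [0.228, 0.974, -0.003, 0.004]
ft_force: [1.0, -0.2, -0.3]
grip_width: 0.0852
```

>>> jog_arm([
  [[-4, 48, 2, 0, 0, 0, 85], [-4, 48, 2, 0, 0, 0, 85], [-4, 48, 2, 0, 0, 0, 85], [-4, 48, 2, 0, 0, 0, 85], [-4, 48, 2, 0, 0, 0, 85]],
])

```text
clock: 3.8
eef_pos: [0.4391, -0.0255, 0.2597]
tool_rot: [0.231, 0.973, -0.003, 0.007]
ft_force: [0.2, -1.4, 0.3]
grip_width: 0.0851
```

```bash
python3 go.py .5225 .0965 .20 152.8
```

```text
t 3.8 pos [ 0.4391 -0.0255  0.2597] q [-0.05  0.1  -0.09  1.37 -0.01  0.41] F [ 0.2 -1.4  0.3] w 0.0851
toolx ang 153.3 d(mm) tool [-18.9 146.7  59.6] in target frame [-18.4 146.7  59.7] rot [-0.2  0.8  0.5]
```

>>> jog_arm([
  [[-5, 45, 15, 0, 0.8, 0.5, 85], [-5, 45, 15, 0, 0, 0, 85], [-5, 40, 15, 0, 0, 0, 85], [-4, 16, 15, 0, 0, 0, 85], [0, 0, 0, 0, 0, 0, 85]],
])

```text
clock: 4.3
eef_pos: [0.5282, 0.1078, 0.1976]
tool_rot: [0.23, 0.973, -0.001, 0.002]
ft_force: [-0.9, 0.4, 0.3]
grip_width: 0.085
```

```bash
python3 go.py .5225 .0965 .13 152.8; python3 -c "
from h import *
snap('top','top1.png');im=snap('scene','scene1.png');cv2.imwrite('pics/c1.png',cv2.resize(cv2.cvtColor(im[130:290,270:450],cv2.COLOR_RGB2BGR),None,fx=4,fy=3.5))"
```

```text
t 4.3 pos [0.5282 0.1078 0.1976] q [ 0.2   0.33  0.04  1.28 -0.    0.67] F [-0.9  0.4  0.3] w 0.085
toolx ang 153.4 d(mm) tool [  0.4 -12.7  67.6] in target frame [ -0.1 -12.7  67.6] rot [-0.   0.3  0.6]
```

View pics/c1.png

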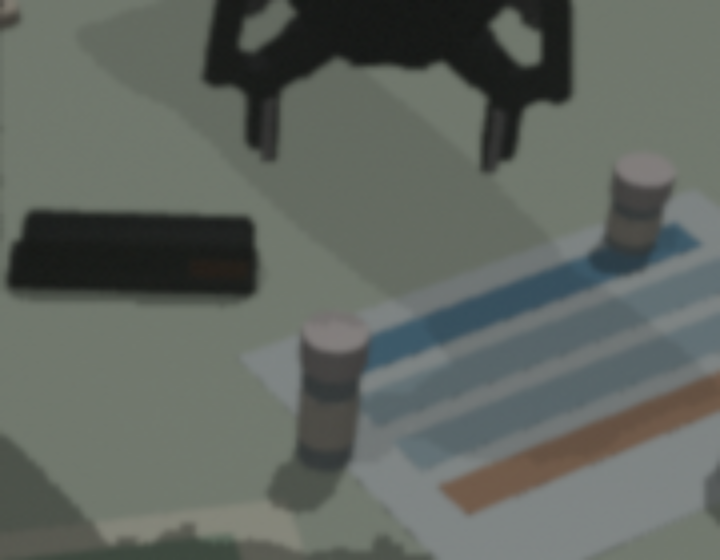

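The crop shows open fingers above the still-upright tall tube, with the short tube untouched at right. Now I'll correct -12.7 mm in y and descend.

>>> jog_arm([
  [[0, -13, 0, 0, 0, 0.6, 85], [0, 0, 20, 0, 0, 0, 85], [0, 0, 25, 0, 0, 0, 85], [0, 0, 20, 0, 0, 0, 85], [0, 0, 0, 0, 0, 0, 85]],
])

```text
clock: 4.9
eef_pos: [0.5216, 0.0855, 0.1406]
tool_rot: [0.242, 0.97, 0.0, 0.008]
ft_force: [-0.2, -0.8, -0.0]
grip_width: 0.0853
```

```bash
python3 go.py .5225 .0965 .064 152.8; python3 -c "
from h import *
im=snap('scene','scene2.png');cv2.imwrite('pics/c2.png',cv2.resize(cv2.cvtColor(im[150:290,280:440],cv2.COLOR_RGB2BGR),None,fx=4,fy=4))"
```

```text
t 4.9 pos [0.5216 0.0855 0.1406] q [ 0.17  0.34 -0.1   1.11 -0.01  0.65] F [-0.2 -0.8 -0. ] w 0.0853
toolx ang 152.0 d(mm) tool [ 5.6  9.8 76.5] in target frame [ 4.2 10.2 76.6] rot [ 0.3  0.9 -0.8]
```

View pics/c2.png

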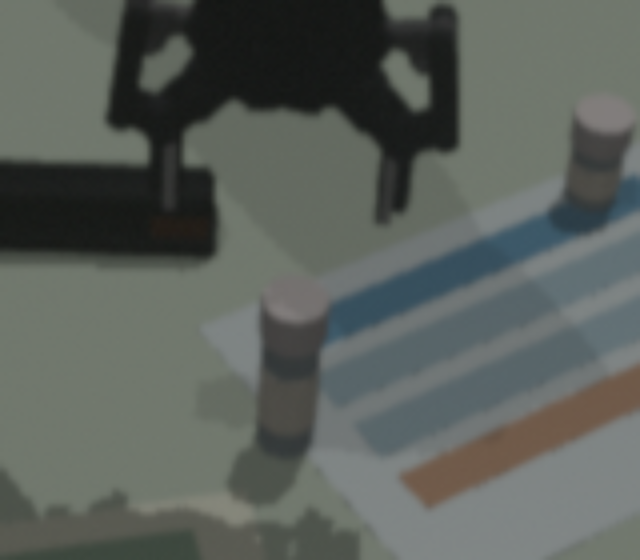

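The gripper is slightly left of the tube and 10 mm past it in y. I'll correct gently and let it settle.

>>> jog_arm([
  [[4, 8, 0, 0.3, 0.9, -0.8, 85], [0, 0, 0, 0, 0, 0, 85], [0, 0, 10, 0, 0, 0, 85], [0, 0, 0, 0, 0, 0, 85], [0, 0, 0, 0, 0, 0, 85]],
])

```text
clock: 5.45
eef_pos: [0.5258, 0.094, 0.1375]
tool_rot: [0.236, 0.972, 0.002, 0.005]
ft_force: [-0.3, 0.4, 0.5]
grip_width: 0.085
```

```bash
python3 go.py .5225 .0965 .064 152.8
```

```text
t 5.45 pos [0.5258 0.094  0.1375] q [ 0.18  0.36 -0.09  1.12 -0.    0.65] F [-0.3  0.4  0.5] w 0.085
toolx ang 152.7 d(mm) tool [ 4.7  0.3 73.5] in target frame [ 4.   0.7 73.5] rot [ 0.4  0.5 -0.1]
```

>>> jog_arm([
  [[4, 0, 10, 0.4, 0.5, 0, 85], [0, 0, 15, 0, 0, 0, 85], [0, 0, 15, 0, 0, 0, 85], [0, 0, 5, 0, 0, 0, 85], [0, 0, 0, 0, 0, 0, 85]],
])

```text
clock: 5.95
eef_pos: [0.5211, 0.0967, 0.0892]
tool_rot: [0.235, 0.972, -0.001, -0.001]
ft_force: [0.8, -0.4, 0.5]
grip_width: 0.0851
```

```bash
python3 go.py .5225 .0965 .064 152.8
```

```text
t 5.95 pos [0.5211 0.0967 0.0892] q [ 0.18  0.41 -0.15  1.02 -0.    0.66] F [ 0.8 -0.4  0.5] w 0.0851
toolx ang 152.8 d(mm) tool [-1.4  0.5 25.2] in target frame [-1.3  0.4 25.2] rot [-0.1 -0.1 -0. ]
```

>>> jog_arm([
  [[-1, 0, 10, 0, 0, 0, 85], [0, 0, 10, 0, 0, 0, 85], [0, 0, 4, 0, 0, 0, 85], [0, 0, 0, 0, 0, 0, 85], [0, 0, 0, 0, 0, 0, 85]],
])

```text
clock: 6.45
eef_pos: [0.5225, 0.0964, 0.0638]
tool_rot: [0.235, 0.972, -0.001, -0.001]
ft_force: [0.5, 0.4, 0.1]
grip_width: 0.0848
```

```bash
python3 go.py .5225 .0965 .064 152.8; python3 -c "
from h import *
im=snap('scene','scene3.png');cv2.imwrite('pics/c3.png',cv2.resize(cv2.cvtColor(im[170:290,280:440],cv2.COLOR_RGB2BGR),None,fx=4,fy=4))"
```

```text
t 6.45 pos [0.5225 0.0964 0.0638] q [ 0.18  0.44 -0.18  0.96 -0.    0.66] F [0.5 0.4 0.1] w 0.0848
toolx ang 152.8 d(mm) tool [ 0.1  0.1 -0.2] in target frame [ 0.1  0.1 -0.2] rot [-0.1 -0.1 -0. ]
```

View pics/c3.png

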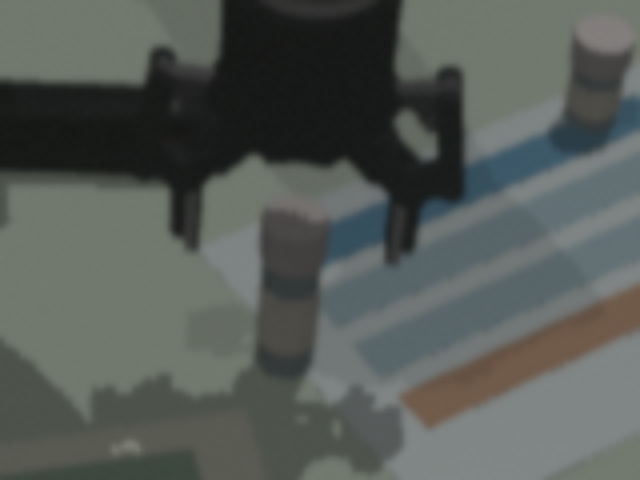

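The cap sits centred between the open fingers and the tube is upright, so I'll close now.

>>> jog_arm([
  [[0, 0, 0, 0, 0, 0, 20], [0, 0, 0, 0, 0, 0, 20], [0, 0, 0, 0, 0, 0, 20], [0, 0, 0, 0, 0, 0, 20], [0, 0, 0, 0, 0, 0, 20]],
])

```text
clock: 7.0
eef_pos: [0.5239, 0.0967, 0.0656]
tool_rot: [0.235, 0.972, 0.0, 0.001]
ft_force: [-0.7, -0.3, -0.4]
grip_width: 0.0299
```

>>> jog_arm([
  [[0, 0, 0, 0, 0, 0, 20], [0, 0, 0, 0, 0, 0, 20], [0, 0, -15, 0, 0, 0, 20], [0, 0, -20, 0, 0, 0, 20], [0, 0, 0, 0, 0, 0, 20]],
])

```text
clock: 7.5
eef_pos: [0.5224, 0.0964, 0.0999]
tool_rot: [0.235, 0.972, -0.001, -0.001]
ft_force: [0.9, 0.6, -0.7]
grip_width: 0.0306
```

```bash
python3 go.py .493 -.235 .30 152.8; python3 -c "
from h import *
im=snap('scene','scene4.png');cv2.imwrite('pics/c4.png',cv2.resize(cv2.cvtColor(im[140:280,270:430],cv2.COLOR_RGB2BGR),None,fx=4,fy=4))"
```

```text
t 7.5 pos [0.5224 0.0964 0.0999] q [ 0.18  0.4  -0.13  1.04 -0.    0.66] F [ 0.9  0.6 -0.7] w 0.0306
toolx ang 152.8 d(mm) tool [-125.1 -308.6 -199.7] in target frame [-125.3 -308.2 -200.1] rot [-0.1 -0.1 -0. ]
```

View pics/c4.png

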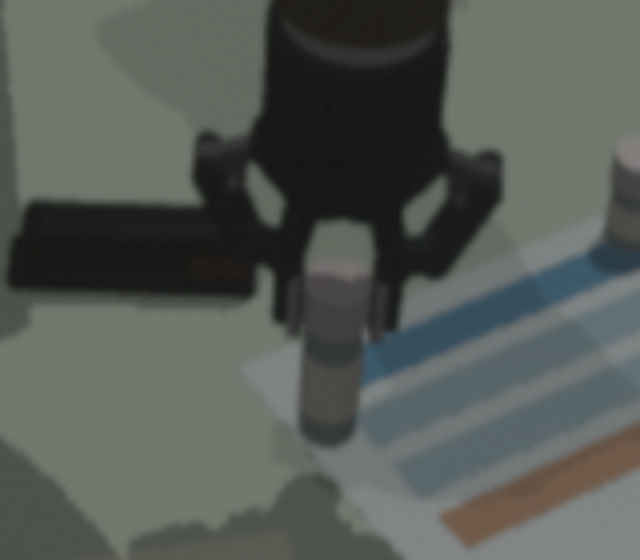

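The tube is gripped by the cap (30.6 mm opening), upright and clear of the desk. I'll raise it and carry it over.

>>> jog_arm([
  [[0, 0, -25, 0, 0, 0, 20], [0, 0, -40, 0, 0, 0, 20], [0, 0, -40, 0, 0, 0, 20], [0, 0, -40, 0, 0, 0, 20], [-5, -12, -30, 0, 0, 0, 20]],
])

```text
clock: 8.05
eef_pos: [0.5158, 0.0833, 0.2666]
tool_rot: [0.234, 0.972, -0.006, -0.013]
ft_force: [1.4, -0.2, -0.5]
grip_width: 0.0308
```

>>> jog_arm([
  [[-10, -25, -15, 0, 0, 0, 20], [-14, -35, 0, 0, 0, 0, 20], [-14, -35, 0, 0, 0, 0, 20], [-14, -35, 0, 0, 0, 0, 20], [-14, -35, 0, 0, 0, 0, 20]],
])

```text
clock: 8.55
eef_pos: [0.5023, -0.0952, 0.2832]
tool_rot: [0.23, 0.973, -0.004, -0.011]
ft_force: [0.4, -0.7, -0.4]
grip_width: 0.0307
```

```bash
python3 go.py .493 -.235 .30 152.8
```

```text
t 8.55 pos [ 0.5023 -0.0952  0.2832] q [-0.18  0.27  0.17  1.5  -0.01  0.28] F [ 0.4 -0.7 -0.4] w 0.0307
toolx ang 153.4 d(mm) tool [ -53.9 -129.4  -16.1] in target frame [ -55.6 -128.6  -16.8] rot [-0.8 -1.1  0.6]
```

>>> jog_arm([
  [[-14, -35, -8, -0.8, -1.1, 0.6, 20], [-14, -35, 0, 0, 0, 0, 20], [-12, -25, 0, 0, 0, 0, 20], [-6, -12, 0, 0, 0, 0, 20], [0, 0, 0, 0, 0, 0, 20]],
])

```text
clock: 9.05
eef_pos: [0.4919, -0.2198, 0.2842]
tool_rot: [0.238, 0.971, 0.0, -0.004]
ft_force: [-0.7, 0.3, -0.5]
grip_width: 0.0306
```

>>> jog_arm([
  [[0, 0, 0, 0, 0, 0, 20], [0, 0, 0, 0, 0, 0, 20]],
])

```text
clock: 9.25
eef_pos: [0.4918, -0.2179, 0.2828]
tool_rot: [0.238, 0.971, 0.001, -0.005]
ft_force: [-0.0, -0.1, -0.1]
grip_width: 0.0307
```

```bash
python3 go.py .493 -.235 .24 152.8
```

```text
t 9.25 pos [ 0.4918 -0.2179  0.2828] q [-0.42  0.31  0.23  1.5   0.    0.06] F [-0.  -0.1 -0.1] w 0.0307
toolx ang 152.5 d(mm) tool [ -9.4 -14.6  42.7] in target frame [ -8.9 -14.6  42.8] rot [ 0.  -0.6 -0.3]
```

>>> jog_arm([
  [[-9, -14, 0, 0, -0.6, -0.3, 20], [0, 0, 0, 0, 0, 0, 20], [0, 0, 20, 0, 0, 0, 20], [0, 0, 20, 0, 0, 0, 20], [0, 0, 0, 0, 0, 0, 20]],
])

```text
clock: 9.75
eef_pos: [0.4954, -0.227, 0.2428]
tool_rot: [0.23, 0.973, 0.001, 0.0]
ft_force: [-1.1, -0.5, -0.8]
grip_width: 0.0305
```

>>> jog_arm([
  [[0, 0, 0, 0, 0, 0, 20], [0, 0, 0, 0, 0, 0, 20]],
])

```text
clock: 9.95
eef_pos: [0.4959, -0.225, 0.2441]
tool_rot: [0.229, 0.973, 0.002, 0.001]
ft_force: [-0.2, 0.6, -1.0]
grip_width: 0.0305
```

```bash
python3 go.py .493 -.235 .14 152.8; python3 -c "
from h import *
a=snap('scene','scene5.png')[130:310,60:260];b=snap('top','top5.png')[160:340,370:570]
cv2.imwrite('pics/c5.png',cv2.resize(cv2.cvtColor(np.hstack([a,b]),cv2.COLOR_RGB2BGR),None,fx=2,fy=2))"
```

```text
t 9.95 pos [ 0.4959 -0.225   0.2441] q [-0.43  0.32  0.15  1.4   0.    0.03] F [-0.2  0.6 -1. ] w 0.0305
toolx ang 153.5 d(mm) tool [ -1.8 -10.6 104. ] in target frame [ -2.  -10.2 104.1] rot [0.2 0.  0.7]
```

View pics/c5.png

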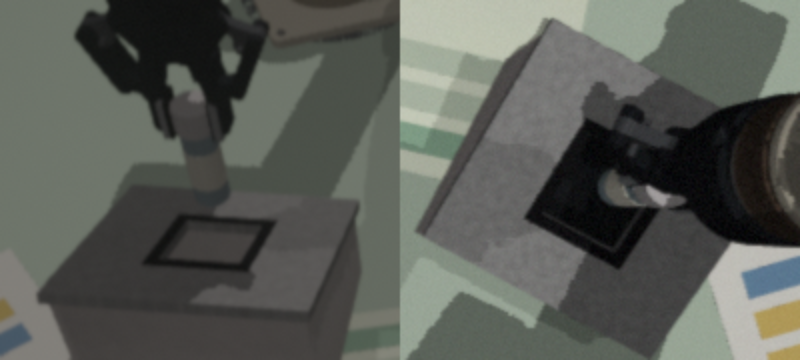

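The left crop (scene) shows the tube held above and behind the port. In the right crop (top) the foot is over the port opening. I'll compare the picture with the predicted projection to check tilt and the hang below the TCP.

```bash
python3 - <<'E'
from h import *
import fit
p=get_obs()['eef_pos'];z0=p[2]-.065
for n,ox,oy,k in(('scene',60,130,0),('top',370,160,400)):
    for lab,P in(('foot',[p[0],p[1],z0]),('captop',[p[0],p[1],z0+.095]),('port',[.493,-.235,.125])):
        q=proj(n,P)[0]; print(n,lab,q.round(1),'crop',(q-[ox,oy])*2+[k,0])
b=cv2.imread('pics/scene5.png')
m=masks_of('tall_tube','scene')
if m:
    d=m[0];print(d['conf'],d['at'])
    def parts(z): return [q+[0,0,z] for q in fit.tube(.095)]
    for dz in(-.008,-.004,0,.004,.008): print(dz,fit.fit(parts(z0+dz),{'scene':d['pixels']},p[:2],0))
# port quad corners in predicted pose
c,s=np.cos(-.475),np.sin(-.475);R=np.array([[c,-s],[s,c]])
for n in('scene','top'):
    for i,j in((-1,-1),(-1,1),(1,1),(1,-1)):
        w=R@[i*.033,j*.033]+[.493,-.235];q=proj(n,[w[0],w[1],.125+i*.033*np.tan(np.radians(20))])[0]
        print(n,((q-([60,130] if n=='scene' else [370,160]))*2+([0,0] if n=='scene' else [400,0])).round())
E
```

```text
scene foot [166.1 227.4] crop [212.19504591 194.70129441]
scene captop [155.1 181.5] crop [190.28953751 102.99634806]
scene port [165.6 251. ] crop [211.14460868 241.97555715]
top foot [478.6 253.4] crop [617.29075875 186.80195441]
top captop [505.5 250.7] crop [670.95024168 181.3923999 ]
top port [472.3 256.9] crop [604.54945946 193.72459811]
0.79 [160.4, 204.3]
-0.008 (array([ 0.4843738 , -0.22474643]), np.float64(0.20617525975298956))
-0.004 (array([ 0.48930948, -0.22568767]), np.float64(0.21504247553215539))
0 (array([ 0.49371161, -0.22541954]), np.float64(0.2240330547901026))
0.004 (array([ 0.49700244, -0.22498047]), np.float64(0.23362787748393476))
0.008 (array([ 0.50225428, -0.22583266]), np.float64(0.2429014711105295))
scene [186. 221.]
scene [262. 226.]
scene [238. 265.]
scene [157. 259.]
top [617. 251.]
top [544. 211.]
top [591. 136.]
top [667. 176.]
```

The picture matches an upright tube within about 2 px, and the port quad matches too. I'll align over the port centre, settle, then descend.

>>> jog_arm([
  [[-2, -10, 0, 0, 0, 0.7, 20], [0, 0, 0, 0, 0, 0, 20], [0, 0, 0, 0, 0, 0, 20], [0, 0, 0, 0, 0, 0, 20]],
])

```text
clock: 10.5
eef_pos: [0.4937, -0.2374, 0.2458]
tool_rot: [0.236, 0.972, 0.001, 0.003]
ft_force: [0.0, 0.6, -0.3]
grip_width: 0.0304
```

```bash
python3 go.py .493 -.235 .142 152.8
```

```text
t 10.5 pos [ 0.4937 -0.2374  0.2458] q [-0.45  0.33  0.16  1.4   0.    0.03] F [ 0.   0.6 -0.3] w 0.0304
toolx ang 152.6 d(mm) tool [  2.2   1.4 103.8] in target frame [  1.7   1.8 103.8] rot [ 0.2  0.3 -0.2]
```

>>> jog_arm([
  [[1, 1, 10, 0, 0, 0, 20], [0, 0, 12, 0, 0, 0, 20], [0, 0, 12, 0, 0, 0, 20], [0, 0, 8, 0, 0, 0, 20], [0, 0, 0, 0, 0, 0, 20]],
])

```text
clock: 11.0
eef_pos: [0.4929, -0.2354, 0.2]
tool_rot: [0.237, 0.972, 0.001, 0.002]
ft_force: [0.6, 0.5, -0.3]
grip_width: 0.0307
```

```bash
python3 go.py .493 -.235 .142 152.8
```

```text
t 11.0 pos [ 0.4929 -0.2354  0.2   ] q [-0.45  0.34  0.06  1.29  0.    0.03] F [ 0.6  0.5 -0.3] w 0.0307
toolx ang 152.6 d(mm) tool [ 0.3  0.2 58. ] in target frame [ 0.1  0.4 58. ] rot [ 0.2  0.2 -0.2]
```

>>> jog_arm([
  [[0, 0, 10, 0, 0, 0, 20], [0, 0, 12, 0, 0, 0, 20], [0, 0, 10, 0, 0, 0, 20], [0, 0, 0, 0, 0, 0, 20], [0, 0, 0, 0, 0, 0, 20]],
])

```text
clock: 11.5
eef_pos: [0.4931, -0.2351, 0.165]
tool_rot: [0.236, 0.972, 0.001, 0.002]
ft_force: [-0.9, 0.5, -0.5]
grip_width: 0.0305
```

```bash
python3 go.py .493 -.235 .142 152.8; python3 -c "
from h import *
a=snap('scene','scene6.png')[150:290,80:260]
cv2.imwrite('pics/c6.png',cv2.resize(cv2.cvtColor(a,cv2.COLOR_RGB2BGR),None,fx=4,fy=4))"
```

```text
t 11.5 pos [ 0.4931 -0.2351  0.165 ] q [-0.45  0.37  0.    1.2   0.    0.03] F [-0.9  0.5 -0.5] w 0.0305
toolx ang 152.6 d(mm) tool [ 0.2 -0.  23. ] in target frame [ 0.1  0.1 23. ] rot [ 0.2  0.2 -0.2]
```

View pics/c6.png

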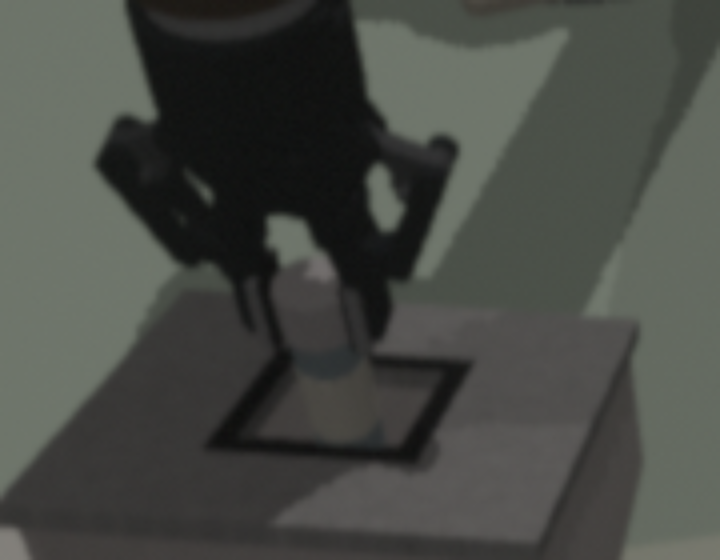

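The foot is inside the port with margin all round, the fingers are above the panel, and there's no contact force. I'll lower another 21 mm.

>>> jog_arm([
  [[0, 0, 7, 0, 0, 0, 20], [0, 0, 7, 0, 0, 0, 20], [0, 0, 5, 0, 0, 0, 20], [0, 0, 0, 0, 0, 0, 20], [0, 0, 0, 0, 0, 0, 20]],
])

```text
clock: 12.05
eef_pos: [0.4937, -0.2354, 0.1453]
tool_rot: [0.237, 0.972, 0.001, 0.003]
ft_force: [0.7, 0.8, 0.2]
grip_width: 0.0301
```

```bash
python3 go.py .493 -.235 .142 152.8; python3 -c "
from h import *
a=snap('scene','scene7.png')[150:290,80:260]
cv2.imwrite('pics/c7.png',cv2.resize(cv2.cvtColor(a,cv2.COLOR_RGB2BGR),None,fx=4,fy=4))"
```

```text
t 12.05 pos [ 0.4937 -0.2354  0.1453] q [-0.45  0.38 -0.03  1.16  0.    0.03] F [0.7 0.8 0.2] w 0.0301
toolx ang 152.6 d(mm) tool [0.9 0.  3.3] in target frame [0.8 0.  3.3] rot [ 0.2  0.3 -0.2]
```

View pics/c7.png

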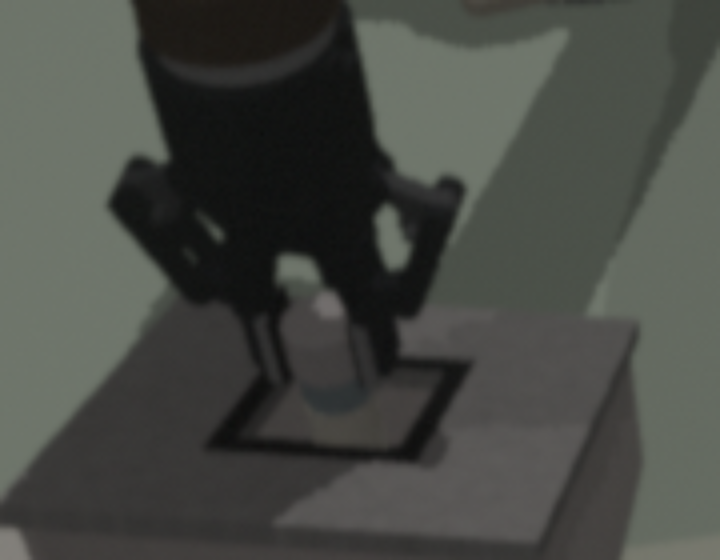

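The tube is about 45 mm deep in the port, with the fingertips above the panel and no contact. Releasing.

>>> jog_arm([
  [[0, 0, 0, 0, 0, 0, 85], [0, 0, 0, 0, 0, 0, 85], [0, 0, 0, 0, 0, 0, 85], [0, 0, 0, 0, 0, 0, 85], [0, 0, 0, 0, 0, 0, 85]],
])

```text
clock: 12.6
eef_pos: [0.4946, -0.2358, 0.1466]
tool_rot: [0.237, 0.972, 0.001, 0.004]
ft_force: [0.4, 0.6, -0.4]
grip_width: 0.085
```

>>> jog_arm([
  [[0, 0, 0, 0, 0, 0, 85], [0, 0, -15, 0, 0, 0, 85], [0, 0, -30, 0, 0, 0, 85], [0, 0, -40, 0, 0, 0, 85], [0, 0, -40, 0, 0, 0, 85]],
])

```text
clock: 13.1
eef_pos: [0.4896, -0.2339, 0.2679]
tool_rot: [0.237, 0.972, 0.003, -0.004]
ft_force: [0.1, 0.5, -0.1]
grip_width: 0.0851
```

>>> jog_arm([
  [[35, 0, -20, 0, 0, 0, 85], [35, 0, 0, 0, 0, 0, 85], [25, 0, 0, 0, 0, 0, 85], [0, 0, 0, 0, 0, 0, 85], [0, 0, 0, 0, 0, 0, 85]],
])

```text
clock: 13.6
eef_pos: [0.4068, -0.1911, 0.2966]
tool_rot: [0.237, 0.972, 0.001, 0.004]
ft_force: [1.1, -0.3, 0.5]
grip_width: 0.0851
```

```bash
python3 go.py .493 -.235 .142 152.8; python3 -c "
from h import *
a=snap('scene','scene8.png')[150:300,70:270];b=snap('top','top8.png')[180:330,370:570]
for t in('tall_tube','short_tube'):
    for n in('scene','top'): print(t,n,[(round(d['conf'],2),d['at'],int(d['pixels'].sum())) for d in masks_of(t,n)])
im=np.clip(np.hstack([a,b]).astype(float)*2,0,255).astype(np.uint8)
cv2.imwrite('pics/c8.png',cv2.resize(cv2.cvtColor(im,cv2.COLOR_RGB2BGR),None,fx=2,fy=2))"
```

```text
t 13.6 pos [ 0.4068 -0.1911  0.2966] q [-0.44  0.11  0.02  1.47  0.    0.04] F [ 1.1 -0.3  0.5] w 0.0851
toolx ang 152.6 d(mm) tool [-95.5  -0.  155.3] in target frame [-96.7   0.3 154.6] rot [ 0.2  0.4 -0.2]
tall_tube scene [(0.64, [167.0, 281.2], 15630)]
tall_tube top [(0.53, [462.5, 237.5], 157)]
short_tube scene [(0.7, [426.2, 185.9], 368)]
short_tube top [(0.95, [131.3, 287.0], 398)]
```

View pics/c8.png

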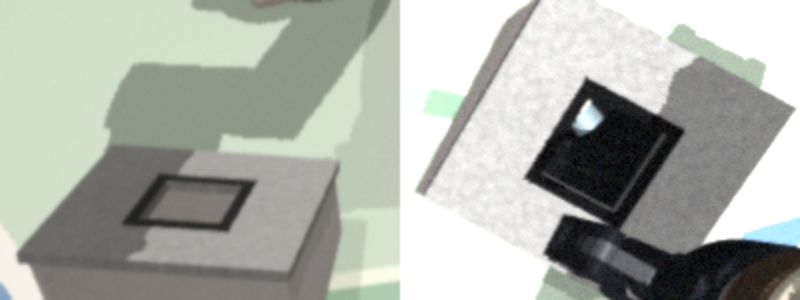

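The port is empty in the scene view with nothing sticking out. The top view shows the tube down inside the box at about (590,118) in the crop. The gripper is clear.

```bash
python3 -c "
from workcell import *
job_done()"
```

```text
the job is handed in; nothing more can be done
```

I dropped the tall tube foot first through the port and handed the job in at about 14 s on the robot clock, against the 38 s limit. I gripped it by the cap with the fingers closing along the box's y. Its foot was about 45 mm below the port when I let go, with the fingertips above the panel, and the gripper then backed away.

**Final pictures:** nothing sticks out of the port, and the top camera shows part of the tube inside the box. How the tube lies inside isn't fully visible. The short tube was found where it stood, within a few pixels of the first measurement.

**Forces:** wrist force readings stayed at about 1.5 N or less on each axis, at the end of each move and in between where I checked.

**Checks that disagreed:**
- The two cameras differed by about 5 mm on the box's x position. I used the joint estimate, which stayed inside the 17 mm of clearance.
- After release, the network's "tall_tube" mask in the scene view covered the whole box. I took that as the box standing in for the hidden tube.

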